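# Release a jammed centrifuge lid with the emergency rod

### The arm

A 6-joint arm with a two-finger parallel gripper is mounted at the origin on the work surface. World frame = base frame: x ahead of the robot, y to its left, z up, the work surface at z = 0. Lengths are in mm, angles in rad, forces in N, time in s.
With the tool pointing down it reaches from about 275 to 1000 mm from the base axis. Payload 8.4 kg.
Tool frame: the origin (TCP) lies at the very end of the fingers, on their centre line; the grasp point (between the pads) lies 19 mm behind it; z points along the fingers, x is the direction in which the jaws open and shut, and the axes are right-handed (so a half turn about z gives the same grasp; the last joint's range is limited). The gripper opens to 85 mm and grips with 20 to 120 N. Pads are 22 mm wide; open, the fingers measure 114 mm over their backs; the gripper's body (76 mm by 85 mm) begins 54 mm behind the grasp point. The pads swing forward as they close: fully open they stand 13 mm farther back than shut.
Start: joints at [1.251, 0.353, 1.633, -0, 1.155, -0.002], TCP at [195.297, 593.706, 231.281] pointing down, gripper open.
Joint ranges: [-2.63, 2.63], [-0.92, 2.1], [0.06, 2.66], [-1.3, 4.44], [0, 2.69], [-3.02, 3.02]. Speed limits (rad/s): [2.22, 2.22, 2.79, 3.14, 3.14, 3.14].

### API

Orientations are given as [roll, pitch, yaw] about the fixed x, y, z axes, in that order (R = Rz(yaw) Ry(pitch) Rx(roll)).
In Python, from rig import r gives the robot as it stands.
- The arm moves only by the tool arm_command, never from a script. Its argument "targets" is a list of rows, each a list of 6 numbers: the shift along the tool's x, y, z in m, then the turn, a rotation vector about the tool's x, y, z in rad. A call has 1 to 20 rows; each row shifts and turns the commanded pose from where the row before left it, along the tool's axes as they then stand; what a row does not reach is not made up. A row lasts 1/12 s, in which the tool goes at most 41.7 mm and 7.16 degrees, less where a joint would pass 70% of its speed; a pose out of reach is approached as far as the arm can. A call is refused whole if a number of a shift passes 0.0417 or a number of a turn 0.125, either way. A call with a gripper value outside its range is refused whole. "fingers" is the finger opening in m, from 0 to 0.0854, set as the call begins (left out, the last holds). The fingers move at their own pace and stop on an object; "squeeze" is the grip in N (left out, the last holds). Time passes only in rows, so rows that do not move let the fingers close. It gives the time, the measured TCP pose, the force and the opening at its end, in the units of the state.
- r.sense(): the state, without advancing time (a new reading comes with each control period).
- r.grab_frame(name): name is "scene" or "top" or "wrist"; returns a dict with "image" (400x640x3 uint8, blue, green, red), "fx", "fy", "cx", "cy" (pixels), "k1" (the pictures are not rectified: a ray, as slopes to the right and down, at radius r is drawn at 1 + k1 r^2 times it, then the intrinsics apply), "xyz" and "orientation" of the camera in the world. Camera axes: x right, y down, z forward; pixel columns grow to the right and rows downward; lengths in mm; the calibration is good to about 2 mm. A picture is of the moment at which its call begins. There is no depth.
- r.sign_off(): hands the job in, once; it reports no verdict.
The state is a dict: "clock": time; "qpos": joint angles; "qvel": joint speeds; "joint_efforts": joint torques, N m; "eef_pos": TCP position; "tcp_rot": TCP orientation; "contact_force": force on the tool from outside, world axes, zero at the start; "wrist_torque": the same for the moment, N m; "opening": opening from 0.0 (shut) to 1.0 (fully open).
Only numpy, scipy, OpenCV 4.12 (cv2) and the standard library are available. Lean on these libraries where they do the work, as an engineer would, in place of code of your own. Each camera call takes 0.05 s, during which the arm holds its last target.

### The job

The bench centrifuge has lost power with its lid locked. Take the orange-handled release rod from its stand, feel with its tip through the blue-rimmed slot in the front deck for the hidden latch tab and press it down gently, never putting more than 20 N on the centrifuge, until the lid springs ajar; then put the rod back in its stand, seated on its collar, and let go. Leave the lid ajar and the bottle, tip box and pipette undisturbed.

Things in the scene. Friction and masses are not known exactly. Their poses are not given: they have to be found in the camera images.
- centrifuge: White bench centrifuge, fixed in place, 280 (x) x 240 (y) x 120 mm high to its flat front deck and body top; a grey lid lies on the rear part and stands 25 mm higher. Origin: centre of its underside on the bench; its own -x side, with the dark display, is the front and faces the robot at yaw 0; z up.
- slot (a point): Centre of the release slot's mouth at deck level, 120 mm over the bench, 95 mm in front of the centrifuge's origin along its own -x; axes as the centrifuge's. The slot is 56 mm long along y, 10 mm wide along x; a blue 45 degree bevel 4 mm wide leads in all round (18 x 64 mm at deck level). Its walls go 14 mm deep; below is a dark hollow with the hidden tab.
- hollow (a point): Not the tab: only the middle of the zone where it may be, on the slot's axis 29 mm below the deck. The flat-topped sprung tab, 8 mm wide along y, lies in a 14 mm gap between two hard fixed ledges 3 mm higher than its top, which fill the rest of the slot's length. Tab, gap and ledges together shift every time: up to 20 mm either way along y, up to 5 mm up or down. They must be felt.
- lid (a joint): Lid angle (rad): 0 locked; when let go a spring lifts it to about 0.26, where it stays by itself. Pressed straight down, the hidden tab resists with about 2 N at first and 0.7 N more per mm; it lets the lid go after about 5 to 6 mm (6 to 7 N), meets a hard stop at 9 mm (8.5 N), and springs back up afterwards.
- lid_front (a point): Middle of the grey lid's front top edge, 145 mm over the bench when locked, about 49 mm behind the slot's centre line; rises about 45 mm when released. The lid is 176 x 210 mm, hinged at the rear, and cannot be lifted while latched.
- rod: Loose release rod, 60 g, standing upright in the stand at the start. Origin at the rounded tip, z up along the rod. Bright steel shaft 7 mm in diameter and 75 mm long from the tip, then a black round collar 22 mm in diameter and 5 mm thick (75 to 80 mm from the tip), then an orange square handle 18 x 18 mm, 50 mm long (80 to 130 mm from the tip), its sides along the rod's x and y.
- rod_tip (a point): The rod's rounded tip, centre of its end.
- rod_grip (a point): Grasp point on the rod's axis in the handle, 108 mm above the tip.
- stand: Grey square stand, fixed, 60 x 60 mm and 82 mm high, at the left or the right of the centrifuge. Origin: centre of its underside. In the middle of its top is an upright round hole 12 mm in diameter, 78 mm deep, with a 3 mm bevel. The rod hangs in it with its collar on the stand's top, its tip 7 mm above the bench.
- stand_hole0 (a point): Centre of the mouth of the stand's hole, 82 mm above the bench.
- bottle: White bottle with a blue cap, 64 mm in diameter, 130 mm high; bystander. Origin: centre of its underside.
- tip_box: Light blue pipette tip box with a clear lid, 87 x 122 x 63 mm; bystander. Origin: centre of its underside.
- pipette: White pipette lying along its x axis, about 250 mm long and 30 mm wide; bystander. Origin: on its underside near the middle.
Mind the look-alikes: they are no part of the job. What is shaped like the stand but green or yellow is not meant.

How it is judged (in metres and radians):
On the way, in this order (a step that is already met when the one before it is completed fails the run):
1. the rod's tip is in the slot, at least 12 mm below the deck (z of rod_tip in the frame of slot below -0.012 m and x of rod_tip in the frame of slot between -0.008 and 0.008 m and y of rod_tip in the frame of slot between -0.03 and 0.03 m), for 0.1 s.
2. the lid springs ajar (over 0.15 rad) while the rod is in the slot (all of step 1 and value of joint lid above 0.15 rad), for 0.1 s.
At the end, for the whole second after the job is handed in: The lid is ajar (0.15 to 0.45 rad) and the rod stands at rest in the stand's hole: tip within 8 mm of the hole's axis and over 70 mm below its mouth, tilted less than 0.08 rad (value of joint lid between 0.15 and 0.45 rad and horizontal distance between rod_tip and stand_hole0 below 0.008 m and z of rod_tip in the frame of stand_hole0 below -0.07 m and angle between rod's own z axis and vertical below 0.08 rad and linear speed of rod below 0.02 m/s); the robot touches nothing.
It fails at once if the rod presses on the centrifuge (deck, slot, latch or lid) with over 20 N (contact force between rod and centrifuge above 20 N).
It fails at once if a finger presses on the centrifuge with over 20 N (contact force between the fingers and centrifuge above 20 N).
It fails at once if the bottle, tip box or pipette is moved by more than 30 mm or tipped over (distance of any of bottle, tip_box, pipette from where it was at the start of the episode above 0.03 m or angle between any of bottle, tip_box, pipette's own z axis and vertical above 0.4 rad).
It also fails if it takes over 72 s, if anything falls off the work surface, if the arm or the gripper's body presses on something with over 40 N, if the wrist force passes 120 N, or if a joint passes its speed limit or range.

## Working session

There is one attempt and no reset: what is moved stays moved. The work goes in short steps, Python scripts to look and compute and a tool call to move; the robot and the scene stay as the last step left them, time stands still between calls to the robot, and variables do not carry over. Pictures are saved under pics/ and viewed, and the job is handed in when it is done.

Besides the shell and the picture viewer there is one more tool, called after "Request:" as name([rows], argument=value, ...), one row to a line, values as JSON. arm_command: Moves the arm, as the interface text tells. Its arguments: {"type":"object","properties":{"targets":{"type":"array"},"fingers":{"type":"number"},"squeeze":{"type":"number"}},"required":["targets"]}

```bash
mkdir -p pics; ls
python3 - <<'E'
from rig import r
import cv2,json
s=r.sense();print({k:(v if not hasattr(v,'tolist') else v.tolist()) for k,v in s.items()})
for n in("scene","top","wrist"):
    f=r.grab_frame(n);cv2.imwrite(f"pics/{n}0.png",f["image"])
    print(n,{k:v for k,v in f.items() if k!="image"})
E
```

```text
pics
{'clock': 0.0, 'qpos': [1.2505809274173205, 0.353668313251066, 1.6341647919884577, -5.582088202431094e-06, 1.1551941312262417, -0.0024092285612833516], 'qvel': [0.0005912137744465151, -0.0010403119607556757, -7.428619783686816e-05, -0.0008760154824665043, 0.0005558795034397321, -0.00012768011885666867], 'joint_efforts': [0.0019956431788159534, -60.52280902862549, -34.20805335044861, 0.00028540033781609964, 0.009008781344164163, 2.3473721739719622e-05], 'eef_pos': [195.1538136530394, 593.2310271209137, 230.53597148385498], 'tcp_rot': [3.141591006171068, 0.0014345910141857487, 1.252992412177574], 'contact_force': [0.9573254871052973, 0.0745245991251478, -0.6285989948126832], 'wrist_torque': [-0.027693325463566818, 0.004092037894173264, 0.008632809195705382], 'opening': 1.0022069347640148}
scene {'fx': 372.7602925630874, 'fy': 372.7602925630874, 'cx': 319.48884529347583, 'cy': 197.23714321004013, 'k1': -0.012349225186172435, 'xyz': array([ 892.55912821, -576.94810311,  955.18109533]), 'orientation': array([-2.48608951,  0.0178746 ,  0.48916053])}
top {'fx': 372.79573267266045, 'fy': 372.79573267266045, 'cx': 317.6504364853908, 'cy': 201.27578831673188, 'k1': -0.07910327378262524, 'xyz': array([ 342.21526091,  -26.5392504 , 1250.83684222]), 'orientation': array([-2.9638053 ,  0.01194952, -1.55064207])}
wrist {'fx': 288.4081830210889, 'fy': 288.4081830210889, 'cx': 315.55368285521865, 'cy': 197.93351959491096, 'k1': 0.002495665914146476, 'xyz': array([121.40553353, 618.08087499, 372.47119801]), 'orientation': array([2.82881473e+00, 1.50507150e-03, 1.25238742e+00])}
```

View pics/scene0.png

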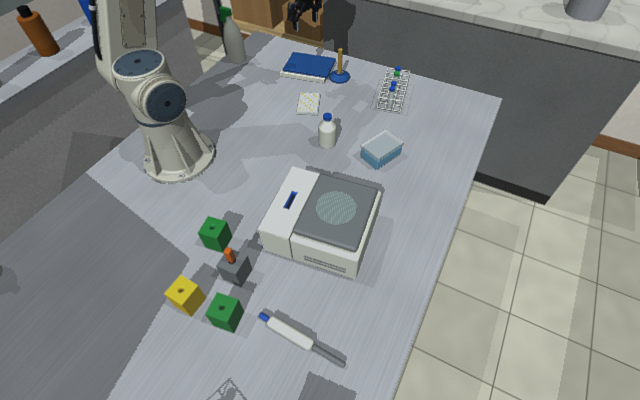

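View pics/top0.png

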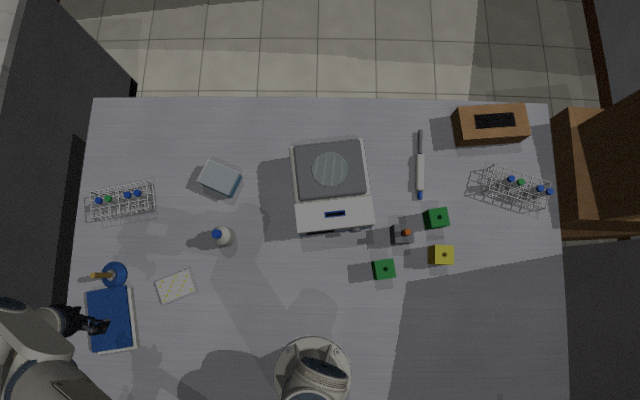

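View pics/wrist0.png

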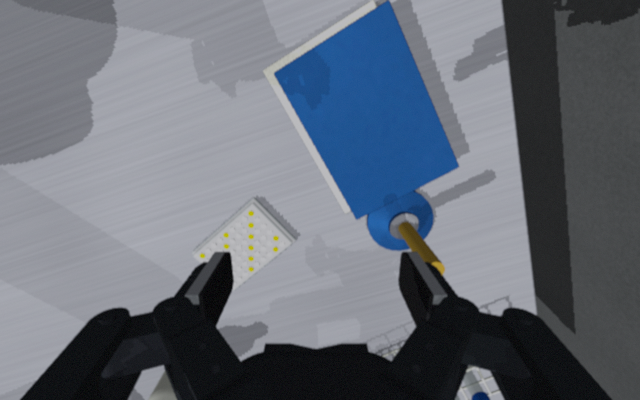

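The scene picture shows the grey stand with the orange handle at (232,262), which is (403,235) in the top picture. The look-alikes are green at top (437,217) and (384,269), and yellow at (441,255). Only the grey one holds the orange-handled rod. The centrifuge slot is at top (335,214). Next I'll enlarge crops of these.

```bash
cat > h.py <<'E'
import numpy as np,cv2
from scipy.spatial.transform import Rotation as R
def Rm(o): return R.from_euler('xyz',o).as_matrix()
def ray(f,u,v):
    K=np.array([[f['fx'],0,f['cx']],[0,f['fy'],f['cy']],[0,0,1.]])
    p=cv2.undistortPoints(np.array([[[u,v]]],float),K,np.array([f['k1'],0,0,0.]))[0,0]
    return Rm(f['orientation'])@np.array([p[0],p[1],1])
def onz(f,u,v,z):
    d=ray(f,u,v);c=np.array(f['xyz']);return c+d*(z-c[2])/d[2]
def proj(f,P):
    q=Rm(f['orientation']).T@(np.array(P,float)-np.array(f['xyz']));x,y=q[0]/q[2],q[1]/q[2]
    s=1+f['k1']*(x*x+y*y);return np.array([f['fx']*x*s+f['cx'],f['fy']*y*s+f['cy']])
def crop(f,u0,v0,u1,v1,k,name):
    im=cv2.resize(f['image'][v0:v1,u0:u1],None,fx=k,fy=k,interpolation=cv2.INTER_CUBIC)
    cv2.imwrite(name,im)
def tri(obs):
    A=np.zeros((3,3));b=np.zeros(3)
    for f,u,v in obs:
        d=ray(f,u,v);d/=np.linalg.norm(d);M=np.eye(3)-np.outer(d,d);A+=M;b+=M@np.array(f['xyz'])
    return np.linalg.solve(A,b)
E
python3 - <<'E'
from rig import r
from h import *
import pickle
F={n:r.grab_frame(n) for n in("scene","top")}
pickle.dump(F,open('F0.pkl','wb'))
crop(F['top'],280,130,460,280,4,'pics/t1.png')
crop(F['scene'],160,160,390,350,3,'pics/s1.png')
E
```

```text
(no output)
```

View pics/t1.png

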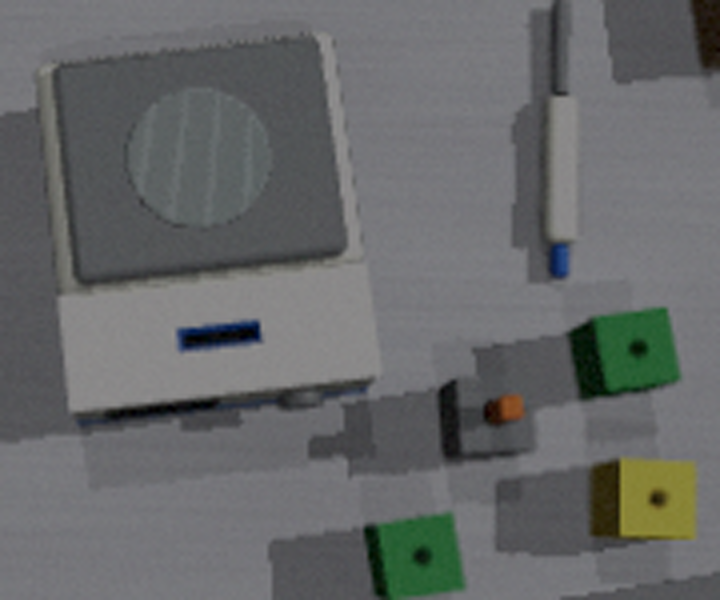

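View pics/s1.png

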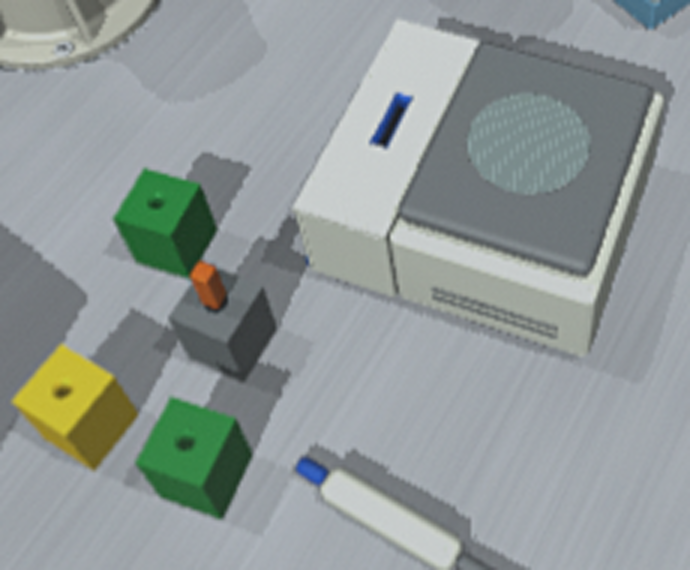

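Run:
```python
from h import *
import pickle
F=pickle.load(open('F0.pkl','rb'));T=F['top'];S=F['scene']
t=lambda u,v:((u+.5)/4-.5+280,(v+.5)/4-.5+130)
s=lambda u,v:((u+.5)/3-.5+160,(v+.5)/3-.5+160)
print('rodtop',onz(T,*t(511,407),137),onz(S,*s(205,270),137),tri([(T,*t(511,407)),(S,*s(205,270))]))
print('slot',onz(T,*t(220,335.5),120),onz(S,*s(392,120),120),tri([(T,*t(220,335.5)),(S,*s(392,120))]))
for n,u,v in [('sl',178,330),('sr',260,320),('sr2',262,341),('sl2',180,351),('deckFL',70,410),('deckFR',380,382),('deckBL',58,292),('deckBR',364,262)]:
    print(n,onz(T,*t(u,v),120)[:2])
```

```text
rodtop [ 455.20987814 -280.10947038  137.        ] [ 457.57834349 -280.43777838  137.        ] [ 455.89355749 -280.10385402  134.77047772]
slot [508.00900855 -61.69204923 120.        ] [508.57076217 -62.22891918 120.        ] [508.153278   -61.70475383 119.12399946]
sl [511.68020564 -29.46214464]
sr [520.57563144 -92.22308206]
sr2 [504.33880043 -93.87857328]
sl2 [495.47949176 -31.26976346]
deckFL [448.67830405  51.5659856 ]
deckFR [ 474.39220591 -184.07320015]
deckBL [539.5776569   63.51657561]
deckBR [ 567.37165504 -172.27621817]
```

Request:
arm_command([
  [-0.0269,0.02,-0.0021,0,0,0],
  [-0.0269,0.02,-0.0021,0,0,0],
  [-0.0269,0.02,-0.0021,0,0,0],
  [-0.0269,0.02,-0.0021,0,0,0],
  [-0.0269,0.02,-0.0021,0,0,0],
  [-0.0269,0.02,-0.0021,0,0,0],
  [-0.0269,0.02,-0.0021,0,0,0],
  [-0.0269,0.02,-0.0021,0,0,0],
  [-0.0269,0.02,-0.0021,0,0,0],
  [-0.0269,0.02,-0.0021,0,0,0],
  [-0.0269,0.02,-0.0021,0,0,0],
  [-0.0269,0.02,-0.0021,0,0,0],
])

```text
clock: 1.25
eef_pos: [322.5, 210.6, 256.7]
tcp_rot: [3.141, -0.0, 1.253]
contact_force: [0.8, -0.1, 0.1]
opening: 0.999
```

Request:
arm_command([
  [-0.0269,0.02,-0.0021,0,0,0],
  [-0.0269,0.02,-0.0021,0,0,0],
  [-0.0269,0.02,-0.0021,0,0,0],
  [-0.0269,0.02,-0.0021,0,0,0],
  [-0.0269,0.02,-0.0021,0,0,0],
  [-0.0269,0.02,-0.0021,0,0,0],
  [-0.0269,0.02,-0.0021,0,0,0],
  [-0.0269,0.02,-0.0021,0,0,0],
  [-0.0269,0.02,-0.0021,0,0,0],
  [-0.0269,0.02,-0.0021,0,0,0],
  [-0.0269,0.02,-0.0021,0,0,0],
  [-0.0269,0.02,-0.0021,0,0,0],
  [0,0,0,0,0,-0.115],
  [0,0,0,0,0,-0.115],
  [0,0,0,0,0,-0.115],
  [0,0,0,0,0,0],
  [0,0,0,0,0,0],
])

```text
clock: 2.67
eef_pos: [449.4, -169.6, 281.6]
tcp_rot: [-3.141, -0.0, 1.594]
contact_force: [-0.4, 0.4, 0.1]
opening: 0.998
```

Run:
```python
from rig import r
from h import *
import pickle
f=r.grab_frame('wrist');pickle.dump(f,open('W1.pkl','wb'));cv2.imwrite('pics/w1.png',f['image'])
s=r.sense();print(s['clock'],s['eef_pos'],s['tcp_rot'],s['contact_force'],f['xyz'],f['orientation'])
```

```text
2.7167 [ 449.48842054 -169.45220891  281.69649611] [ 3.14155731e+00 -5.51284165e-06  1.59409595e+00] [-0.47279039  0.40550594  0.00319033] [ 371.70251799 -171.50777305  423.48003865] [ 2.82897210e+00 -4.57267085e-06  1.59372260e+00]
```

View pics/w1.png

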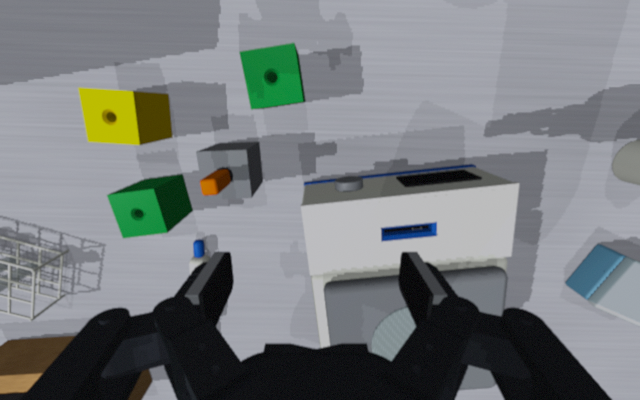

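Run:
```python
from h import *
import pickle
f=pickle.load(open('W1.pkl','rb'))
crop(f,370,215,450,250,9,'pics/w1s.png')
crop(f,180,130,280,210,7,'pics/w1r.png')
```

```text
(no output)
```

View pics/w1s.png

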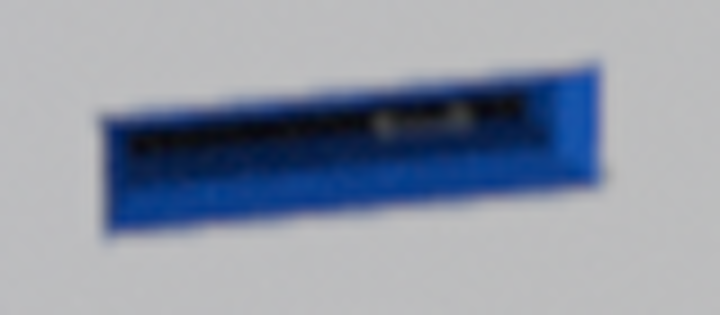

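View pics/w1r.png

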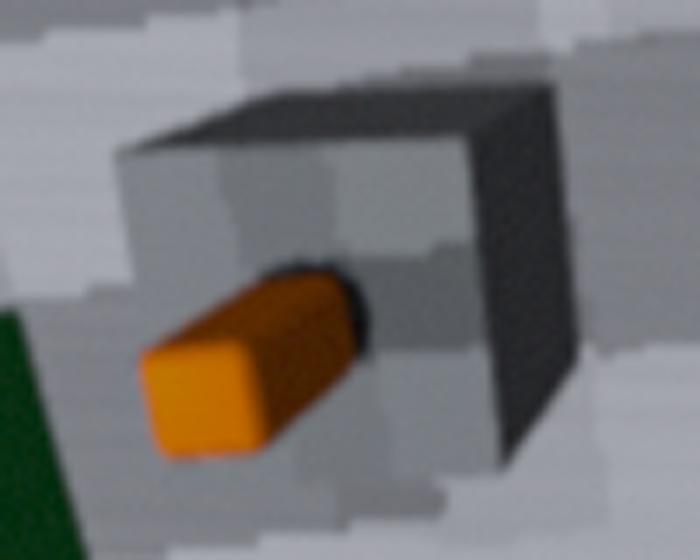

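Run:
```python
from h import *
import pickle
f=pickle.load(open('W1.pkl','rb'))
s=lambda u,v:((u+.5)/9-.5+370,(v+.5)/9-.5+215)
q=lambda u,v:((u+.5)/7-.5+180,(v+.5)/7-.5+130)
P=[onz(f,*s(*c),120)[:2] for c in [(103,118),(598,65),(602,182),(108,235)]]
print('slot',np.mean(P,0),*P, [np.linalg.norm(P[i]-P[i-1]) for i in range(4)])
d=P[1]-P[0]+P[2]-P[3];print('yaw',np.arctan2(-d[0],d[1]))
yaw=np.arctan2(-d[0],d[1]);c=np.mean(P,0);ey=np.array([-np.sin(yaw),np.cos(yaw)])
for u in [(375,120),(390,125),(465,118),(475,118)]:
    for z in (91,): print('tab?',u,[(onz(f,*s(*u),z)[:2]-c)@ey for z in(89,91,94,97)])
H=[onz(f,*q(*c),137)[:2] for c in [(142,358),(248,345),(268,447),(170,458)]]
print('handle',np.mean(H,0),*H)
d=H[1]-H[0]+H[2]-H[3];print('yaw',np.arctan2(-d[0],d[1]))
S=[onz(f,*q(*c),82)[:2] for c in [(118,152),(468,138),(502,470)]]
print('stand',(S[0]+S[2])/2,S)
d=S[1]-S[0];print('yaw',np.arctan2(-d[0],d[1])); d=S[2]-S[1];print('yaw',np.arctan2(d[1],d[0]))
```

```text
slot [507.55448421 -61.44574335] [503.78300815 -93.60080923] [495.08347023 -31.85084152] [511.2027482  -28.89424531] [520.14871028 -91.43707735] [np.float64(16.508117449578528), np.float64(62.35976645490001), np.float64(16.388184269894566), np.float64(63.179395985990546)]
yaw 0.1410247961327194
tab? (375, 120) [np.float64(12.488299758151767), np.float64(11.876229566183643), np.float64(10.95812427823147), np.float64(10.040018990279282)]
tab? (390, 125) [np.float64(14.562388791819453), np.float64(13.937916729521362), np.float64(13.001208636074256), np.float64(12.06450054262712)]
tab? (465, 118) [np.float64(25.002084622496554), np.float64(24.315189129056126), np.float64(23.28484588889547), np.float64(22.254502648734803)]
tab? (475, 118) [np.float64(26.391794643977505), np.float64(25.696589476649926), np.float64(24.653781725658547), np.float64(23.610973974667196)]
handle [ 455.00866244 -279.3259924 ] [ 448.4681013  -288.21988049] [ 446.1504848  -272.56663753] [ 461.68467179 -270.91497798] [ 463.73139185 -285.60247362]
yaw 0.14286414911725806
stand [ 454.81517067 -279.95535745] [array([ 427.34509542, -311.06786872]), array([ 423.61576011, -251.8878902 ]), array([ 482.28524592, -248.84284618])]
yaw 0.06293362347799708
yaw 0.051855136645315894
```

Request:
arm_command([
  [-0.02206,0.0006,0.016,0,0,0],
  [-0.02206,0.0006,0.016,0,0,0],
  [-0.02206,0.0006,0.016,0,0,0],
  [-0.02206,0.0006,0.016,0,0,0],
  [-0.02206,0.0006,0.016,0,0,0],
  [0,0,0,0,0,-0.117],
  [0,0,0,0,0,0],
  [0,0,0,0,0,0],
])

```text
clock: 3.38
eef_pos: [455.5, -279.6, 201.7]
tcp_rot: [-3.141, -0.0, 1.71]
contact_force: [-0.1, -0.0, -0.1]
opening: 1.0
```

Run:
```python
from rig import r
from h import *
import pickle
f=r.grab_frame('wrist');pickle.dump(f,open('W2.pkl','wb'));cv2.imwrite('pics/w2.png',f['image'])
s=r.sense();print(s['clock'],s['eef_pos'],s['tcp_rot'],s['contact_force'],f['xyz'],f['orientation'])
```

```text
3.4333 [ 455.69628207 -279.41234749  202.00977547] [3.14124006e+00 1.03519077e-04 1.71030839e+00] [-0.13039741 -0.13995161  0.37098598] [ 378.52619365 -290.64627611  343.50344567] [ 2.82907620e+00 -3.94052119e-04  1.70926397e+00]
```

View pics/w2.png

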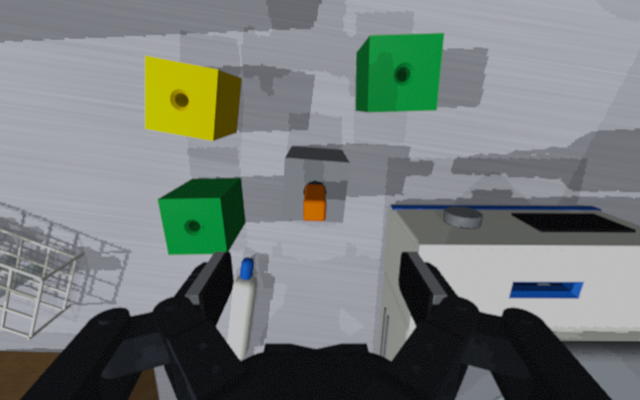

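Run:
```python
from h import *
import pickle
f=pickle.load(open('W2.pkl','rb'))
crop(f,275,140,365,230,6,'pics/w2r.png')
crop(f,500,270,600,310,7,'pics/w2s.png')
```

```text
(no output)
```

View pics/w2r.png

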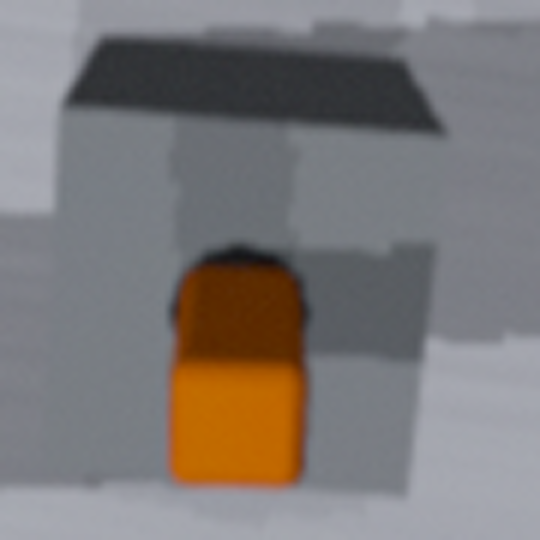

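View pics/w2s.png

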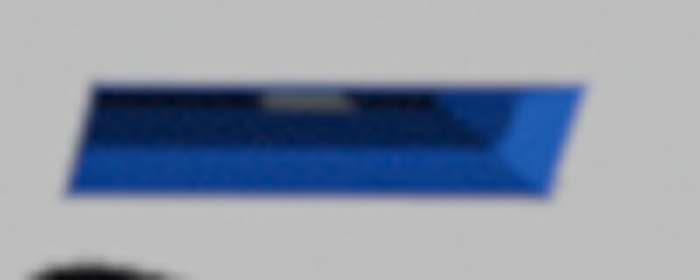

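Run:
```python
from h import *
import pickle
f=pickle.load(open('W2.pkl','rb'));g=pickle.load(open('W1.pkl','rb'))
s=lambda u,v:((u+.5)/7-.5+500,(v+.5)/7-.5+270)
q=lambda u,v:((u+.5)/6-.5+275,(v+.5)/6-.5+140)
s1=lambda u,v:((u+.5)/9-.5+370,(v+.5)/9-.5+215)
P=[onz(f,*s(*c),120)[:2] for c in [(90,86),(585,86),(550,193),(68,193)]]
c=np.mean(P,0);print('slot',c,[np.linalg.norm(P[i]-P[i-1]) for i in range(4)])
d=P[1]-P[0]+P[2]-P[3];yaw=np.arctan2(-d[0],d[1]);print(yaw)
H=[onz(f,*q(*k),137)[:2] for k in [(174,362),(304,362),(300,486),(172,484)]]
print('handle',np.mean(H,0),H)
d=H[1]-H[0]+H[2]-H[3];print('yaw',np.arctan2(-d[0],d[1]))
S=[onz(f,*q(*k),82)[:2] for k in [(64,106),(443,133),(407,493)]];print('stand',(S[0]+S[2])/2)
c=np.array([507.8,-61.5]);yaw=.135;ex=np.array([np.cos(yaw),np.sin(yaw)]);ey=np.array([-ex[1],ex[0]])
for z in (85,88,91,94,97,100):
  a=[onz(f,*s(*k),z)[:2]-c for k in [(260,100),(352,100)]]
  b=[onz(g,*s1(*k),z)[:2]-c for k in [(372,120),(475,118)]]
  print(z,[(round(p@ex,1),round(p@ey,1)) for p in a],[(round(p@ex,1),round(p@ey,1)) for p in b])
```

```text
slot [507.69976454 -62.01045427] [np.float64(16.226709791365522), np.float64(63.25825221743116), np.float64(16.205359272122806), np.float64(62.78307724489232)]
0.13965792080855235
handle [ 454.55457475 -281.03868209] [array([ 447.39995657, -290.0801896 ]), array([ 445.14680634, -273.8968408 ]), array([ 461.83807921, -271.9151557 ]), array([ 463.83345686, -288.26254224])]
yaw 0.12986540599507063
stand [ 455.12802481 -280.53087246]
85 [(np.float64(17.8), np.float64(21.2)), (np.float64(17.7), np.float64(34.8))] [(np.float64(12.6), np.float64(13.5)), (np.float64(13.9), np.float64(28.0))]
88 [(np.float64(15.7), np.float64(18.5)), (np.float64(15.7), np.float64(32.0))] [(np.float64(11.1), np.float64(12.5)), (np.float64(12.4), np.float64(26.9))]
91 [(np.float64(13.7), np.float64(15.9)), (np.float64(13.6), np.float64(29.2))] [(np.float64(9.7), np.float64(11.6)), (np.float64(11.0), np.float64(25.9))]
94 [(np.float64(11.6), np.float64(13.2)), (np.float64(11.6), np.float64(26.3))] [(np.float64(8.3), np.float64(10.7)), (np.float64(9.5), np.float64(24.8))]
97 [(np.float64(9.6), np.float64(10.5)), (np.float64(9.5), np.float64(23.5))] [(np.float64(6.8), np.float64(9.8)), (np.float64(8.1), np.float64(23.7))]
100 [(np.float64(7.5), np.float64(7.8)), (np.float64(7.5), np.float64(20.7))] [(np.float64(5.4), np.float64(8.8)), (np.float64(6.6), np.float64(22.7))]
```

Request:
arm_command([
  [-0.0009,-0.0008,0.02,0,0,0],
  [0,0,0.025,0,0,0],
  [0,0,0.025,0,0,0],
  [0,0,0.018,0,0,0],
  [0,0,0.012,0,0,0],
  [0,0,0.006,0,0,0],
  [0,0,0,0,0,0],
], squeeze=50)

```text
clock: 4.02
eef_pos: [454.6, -279.9, 95.2]
tcp_rot: [-3.141, -0.001, 1.713]
contact_force: [0.0, -0.0, 0.6]
opening: 1.0
```

Request:
arm_command([
  [0,0,0,0,0,0],
  [0,0,0,0,0,0],
  [0,0,0,0,0,0],
  [0,0,0,0,0,0],
  [0,0,0,0,0,0],
  [0,0,0,0,0,0],
  [0,0,0,0,0,0],
  [0,0,0,0,0,0],
  [0,0,0,0,0,0],
], fingers=0.0, squeeze=50)

```text
clock: 4.77
eef_pos: [455.1, -280.9, 96.2]
tcp_rot: [3.141, 0.0, 1.715]
contact_force: [-0.5, 0.2, 5.8]
opening: 0.207
```

Run:
```python
from rig import r
from h import *
f=r.grab_frame('wrist');cv2.imwrite('pics/w3.png',f['image'])
s=r.sense();print(s['clock'],s['eef_pos'],s['tcp_rot'],s['contact_force'],s['wrist_torque'],s['opening'])
```

```text
4.8167 [ 455.08742654 -280.91828467   96.23118154] [3.14112137e+00 4.24344567e-04 1.71485575e+00] [-0.80145313  0.85095526  6.14255023] [0.0842682  0.23285589 0.07106192] 0.20011912506870336
```

View pics/w3.png

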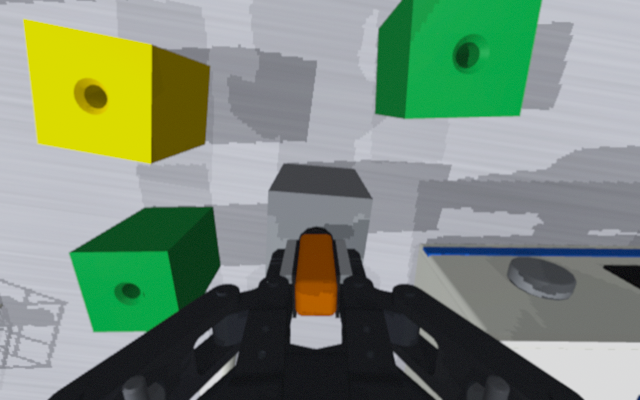

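Request:
arm_command([
  [0,0,-0.005,0,0,0],
  [0,0,-0.01,0,0,0],
  [0,0,-0.015,0,0,0],
  [0,0,-0.02,0,0,0],
  [0,0,-0.02,0,0,0],
  [0,0,-0.02,0,0,0],
  [0,0,-0.02,0,0,0],
  [0,0,-0.02,0,0,0],
  [0,0,-0.015,0,0,0],
  [0,0,-0.005,0,0,0],
  [0,0,0,0,0,0],
  [0,0,0,0,0,0],
])

```text
clock: 5.82
eef_pos: [454.6, -280.6, 245.5]
tcp_rot: [-3.141, -0.0, 1.715]
contact_force: [-0.1, -0.1, -1.5]
opening: 0.208
```

Run:
```python
from rig import r
from h import *
import pickle
F={n:r.grab_frame(n) for n in('scene','top','wrist')}
s=r.sense();print(s['clock'],s['eef_pos'],s['tcp_rot'],s['contact_force'],s['wrist_torque'],s['opening'])
pickle.dump((F,s),open('F4.pkl','wb'))
t=R.from_euler('xyz',s['tcp_rot']).as_matrix();e=np.array(s['eef_pos'])
for n in F: print(n,proj(F[n],e+t@[0,0,89]),proj(F[n],e+t@[0,0,14]),proj(F[n],e+t@[0,0,-41]))
a=proj(F['scene'],e+t@[0,0,45]).astype(int);crop(F['scene'],a[0]-45,a[1]-45,a[0]+45,a[1]+45,6,'pics/s4.png');print(a)
cv2.imwrite('pics/w4.png',F['wrist']['image'])
```

```text
5.9667 [ 454.22990984 -280.35888641  244.52192787] [-3.13998844e+00 -1.29346918e-03  1.71499617e+00] [-0.06109344  0.25731698 -0.796783  ] [0.04368372 0.02053136 0.04298592] 0.20178380630248643
scene [225.30758082 245.31673871] [218.26834722 228.95445972] [212.46082893 215.44384627]
top [408.84357459 231.14780841] [415.08594258 228.4239002 ] [420.25985737 226.16329897]
wrist [315.91449702 201.43709255] [316.05589214 241.54088624] [316.26666084 301.30337341]
[221 235]
```

View pics/s4.png

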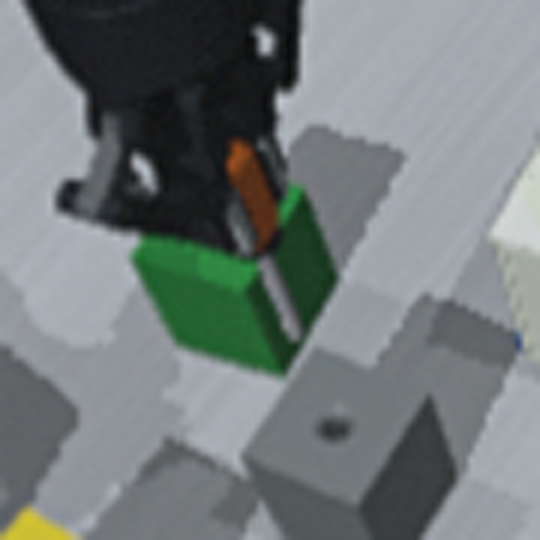

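View pics/w4.png

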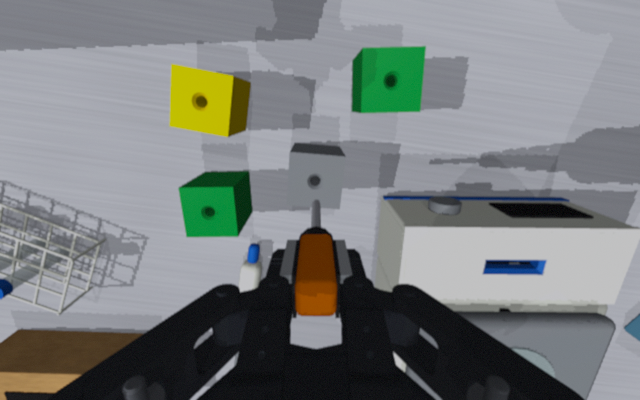

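Run:
```python
from h import *
import pickle
F,s=pickle.load(open('F4.pkl','rb'));f=F['wrist']
crop(f,275,135,365,235,6,'pics/w4a.png');crop(f,470,245,560,290,8,'pics/w4b.png')
```

```text
(no output)
```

View pics/w4a.png

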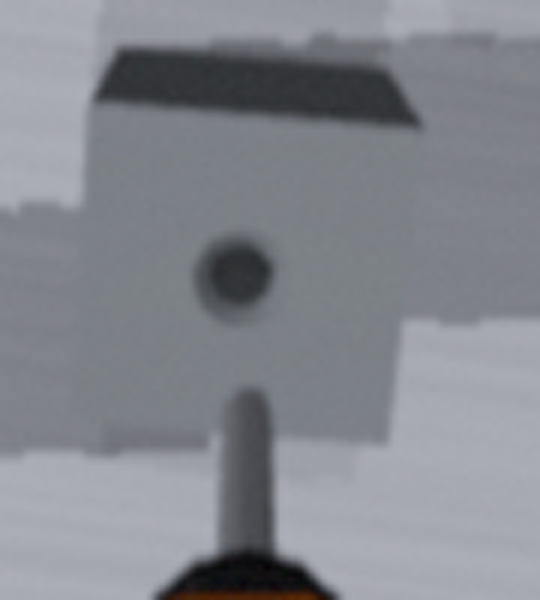

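View pics/w4b.png

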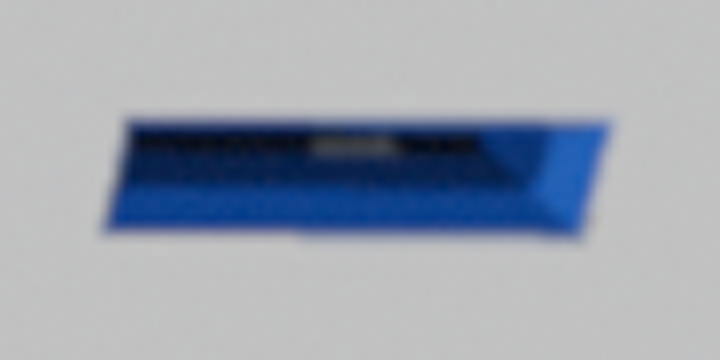

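Run:
```python
from h import *
import pickle
F,s=pickle.load(open('F4.pkl','rb'));f=F['wrist']
q=lambda u,v:((u+.5)/6-.5+275,(v+.5)/6-.5+135)
s1=lambda u,v:((u+.5)/8-.5+470,(v+.5)/8-.5+245)
print('hole',onz(f,*q(237,278),82))
e=np.array(s['eef_pos']);t=Rm(s['tcp_rot'])
print('tip at z~156',onz(f,*q(246,391),e[2]-87),e)
P=[onz(f,*s1(*c),120)[:2] for c in [(128,122),(610,122),(582,234),(105,234)]]
c=np.mean(P,0);d=P[1]-P[0]+P[2]-P[3];yaw=np.arctan2(-d[0],d[1])
print('slot',c,yaw,[np.linalg.norm(P[i]-P[i-1]) for i in range(4)])
c=np.array([507.8,-61.7]);yaw=.138;ex=np.array([np.cos(yaw),np.sin(yaw)]);ey=np.array([-ex[1],ex[0]])
for z in (94,97,100): print(z,[((onz(f,*s1(*k),z)[:2]-c)@ey,(onz(f,*s1(*k),z)[:2]-c)@ex) for k in [(312,145),(395,145)]])
```

```text
hole [ 455.4084966  -281.90623839   82.        ]
tip at z~156 [ 451.97698    -280.85376849  157.52192787] [ 454.22990984 -280.35888641  244.52192787]
slot [507.91191805 -61.89108773] 0.1437545319379738 [np.float64(16.747232627567573), np.float64(62.700139616226494), np.float64(16.74426325488173), np.float64(63.1082325882978)]
94 [(np.float64(12.783529079775539), np.float64(10.350719321407642)), (np.float64(24.675180762408022), np.float64(10.282746424272483))]
97 [(np.float64(10.497689895836167), np.float64(8.59636054581653)), (np.float64(22.26739277493762), np.float64(8.529084710258578))]
100 [(np.float64(8.211850711896796), np.float64(6.842001770225418)), (np.float64(19.85960478746715), np.float64(6.775422996244723))]
```

Request:
arm_command([
  [0.014,0.005,0,0,0,0],
  [0.028,0.0106,0,0,0,0],
  [0.028,0.0106,0,0,0,0],
  [0.028,0.0106,0,0,0,0],
  [0.028,0.0106,0,0,0,0],
  [0.028,0.0106,0,0,0,0],
  [0.028,0.0106,0,0,0,0],
  [0.0283,0.0107,0,0,0,0],
  [0.014,0.005,0.004,0,0,0],
  [0,0,0.008,0,0,0],
  [0,0,0.002,0,0,0],
  [0,0,0,0,0,0],
  [0,0,0,0,0,0],
])

```text
clock: 7.05
eef_pos: [505.6, -47.6, 231.1]
tcp_rot: [-3.14, -0.0, 1.714]
contact_force: [0.7, -0.2, -1.0]
opening: 0.201
```

```bash
cat > look.py <<'E'
from rig import r
from h import *
import pickle,sys
k=sys.argv[1]
S=[r.sense()]
F={}
for n in('scene','top','wrist'): F[n]=r.grab_frame(n);S.append(r.sense())
s=S[-1];e=np.mean([x['eef_pos'] for x in S],0)
print(s['clock'],e,np.array([x['tcp_rot'] for x in S]).round(4).tolist(),np.mean([x['contact_force'] for x in S],0),s['wrist_torque'],s['opening'])
print(np.array([x['eef_pos'] for x in S]).round(1).tolist())
pickle.dump((F,s,e),open(f'F{k}.pkl','wb'))
t=Rm(s['tcp_rot'])
for n in F: print(n,proj(F[n],e+t@[0,0,89]))
for n in('scene','wrist'):
    a=proj(F[n],e+t@[0,0,60]).astype(int);u,v=max(a[0]-45,0),max(a[1]-40,0)
    crop(F[n],u,v,u+90,v+80,8,f'pics/{n[0]}{k}.png');print(n,u,v)
E
python3 look.py 5
```

```text
7.2 [505.85548744 -47.59071124 231.5432103 ] [[-3.1403, -0.0, 1.7141], [-3.141, 0.0001, 1.7138], [-3.1415, 0.0002, 1.7137], [3.1414, 0.0002, 1.7137]] [ 0.2196655   0.06240173 -0.72214672] [-0.00099103 -0.00592292 -0.00662673] 0.20139140250759013
[[505.6, -47.6, 231.1], [505.8, -47.6, 231.5], [506.0, -47.6, 231.7], [506.1, -47.5, 231.8]]
scene [291.53587781 190.72660321]
top [330.17073946 213.03525775]
wrist [315.95645302 201.33767634]
scene 245 144
wrist 271 173
```

View pics/w5.png

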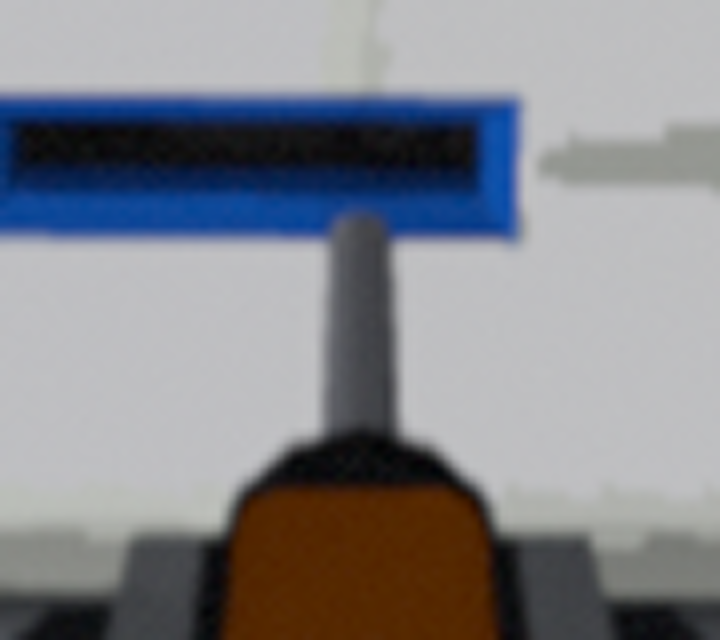

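View pics/s5.png

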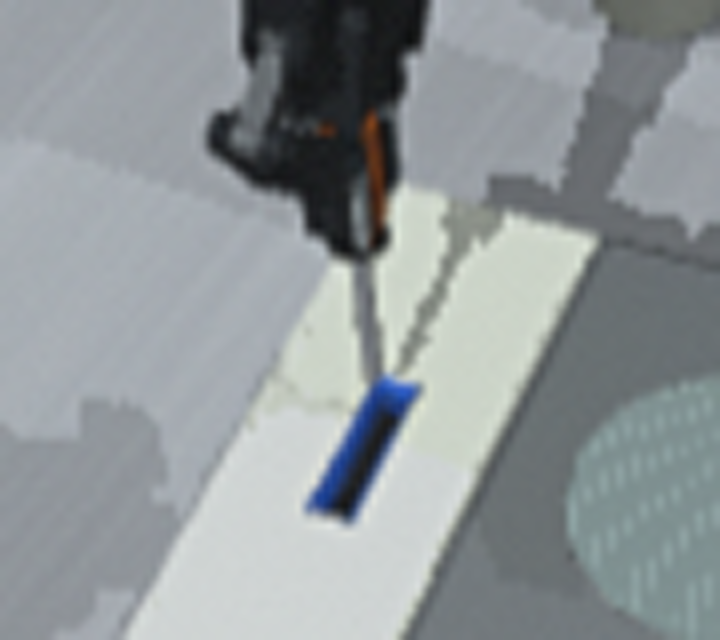

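Run:
```python
from h import *
import pickle
F,s,e=pickle.load(open('F5.pkl','rb'));f=F['wrist']
q=lambda u,v:((u+.5)/8-.5+271,(v+.5)/8-.5+173)
yaw=.14;c=np.array([507.8,-61.8]);ex=np.array([np.cos(yaw),np.sin(yaw)]);ey=np.array([-ex[1],ex[0]])
def L(p): return ((p[:2]-c)@ex).round(2),((p[:2]-c)@ey).round(2)
for k in [(518,97),(518,238),(0,97),(0,237),(478,125),(478,190)]:
  print(k,L(onz(f,*q(*k),120)))
print('axis', [L(onz(f,*q(361,y),z)) for y,z in((222,142.5),)])
# sphere end model: project sphere radius 3.5 centre at tip+3.5
t=Rm(s['tcp_rot'])
cc=e+t@[0,0,85.5]
import itertools
pts=np.array([proj(f,cc+3.5*R.random(random_state=i).as_matrix()[0]) for i in range(3000)])
print('pred sphere top px',pts.min(0),pts.max(0),'in crop',(pts.min(0)-[271,173])*8+3.5,(pts.max(0)-[271,173])*8+3.5)
S=F['scene'];pts=np.array([proj(S,cc+3.5*R.random(random_state=i).as_matrix()[0]) for i in range(3000)])
print('scene crop',(pts.min(0)-[245,144])*8+3.5,(pts.max(0)-[245,144])*8+3.5, L(e))
```

```text
(518, 97) (np.float64(-8.38), np.float64(31.95))
(518, 238) (np.float64(8.56), np.float64(32.35))
(0, 97) (np.float64(-8.25), np.float64(-26.99))
(0, 237) (np.float64(8.58), np.float64(-27.76))
(478, 125) (np.float64(-5.06), np.float64(27.46))
(478, 190) (np.float64(2.73), np.float64(27.6))
axis [(np.float64(-0.83), np.float64(14.1))]
pred sphere top px [311.76482638 198.485745  ] [320.16087728 206.87039528] in crop [329.61861104 207.38595998] [396.78701828 274.46316228]
scene crop [364.92852276 360.99168215] [385.06902565 381.07314646] (np.float64(0.06), np.float64(14.34))
```

Request:
arm_command([
  [0.001,-0.0002,0.004,0,0,0],
  [0.001,-0.0002,0.006,0,0,0],
  [0,0,0.006,0,0,0],
  [0,0,0.005,0,0,0],
  [0,0,0.003,0,0,0],
  [0,0,0.002,0,0,0],
  [0,0,0.001,0,0,0],
  [0,0,0,0,0,0],
])

```text
clock: 7.87
eef_pos: [505.3, -44.7, 204.5]
tcp_rot: [-3.141, -0.0, 1.715]
contact_force: [0.1, -0.5, -0.4]
opening: 0.208
```

Request:
arm_command([
  [0,0,0.001,0,0,0],
  [0,0,0.001,0,0,0],
  [0,0,0.001,0,0,0],
  [0,0,0.001,0,0,0],
  [0,0,0,0,0,0],
])

```text
clock: 8.28
eef_pos: [505.3, -44.7, 200.5]
tcp_rot: [-3.141, -0.0, 1.715]
contact_force: [0.1, 0.5, -1.3]
opening: 0.205
```

Request:
arm_command([
  [0,0,0.001,0,0,0],
  [0,0,0.001,0,0,0],
  [0,0,0.001,0,0,0],
  [0,0,0.001,0,0,0],
  [0,0,0.001,0,0,0],
  [0,0,0,0,0,0],
])

```text
clock: 8.78
eef_pos: [505.2, -44.7, 195.5]
tcp_rot: [-3.141, -0.0, 1.715]
contact_force: [-0.0, 0.3, -0.6]
opening: 0.201
```

Request:
arm_command([
  [0,0,0.001,0,0,0],
  [0,0,0.001,0,0,0],
  [0,0,0.001,0,0,0],
  [0,0,0.001,0,0,0],
  [0,0,0,0,0,0],
])

```text
clock: 9.2
eef_pos: [505.3, -44.7, 191.5]
tcp_rot: [-3.141, -0.0, 1.715]
contact_force: [0.3, 0.1, -1.2]
opening: 0.206
```

Request:
arm_command([
  [0,0,0.0007,0,0,0],
  [0,0,0.0007,0,0,0],
  [0,0,0.0006,0,0,0],
  [0,0,0,0,0,0],
])

```text
clock: 9.53
eef_pos: [505.3, -44.7, 189.6]
tcp_rot: [-3.141, -0.0, 1.715]
contact_force: [0.2, 0.3, -1.1]
opening: 0.205
```

Request:
arm_command([
  [0,0,0.0005,0,0,0],
  [0,0,0.0005,0,0,0],
  [0,0,0.0005,0,0,0],
  [0,0,0,0,0,0],
])

```text
clock: 9.87
eef_pos: [505.3, -44.7, 188.1]
tcp_rot: [-3.141, -0.0, 1.715]
contact_force: [-0.1, -0.2, -1.5]
opening: 0.201
```

Request:
arm_command([
  [0,0,0.0005,0,0,0],
  [0,0,0.0005,0,0,0],
  [0,0,0,0,0,0],
])

```text
clock: 10.12
eef_pos: [505.3, -44.7, 187.1]
tcp_rot: [-3.141, -0.0, 1.715]
contact_force: [0.4, -0.4, -0.9]
opening: 0.204
```

Request:
arm_command([
  [0,0,0.0005,0,0,0],
  [0,0,0.0005,0,0,0],
  [0,0,0,0,0,0],
])

```text
clock: 10.37
eef_pos: [505.3, -44.7, 186.1]
tcp_rot: [-3.141, -0.0, 1.715]
contact_force: [0.2, -0.3, -1.2]
opening: 0.205
```

Request:
arm_command([
  [0,0,0.0005,0,0,0],
  [0,0,0.0005,0,0,0],
  [0,0,0,0,0,0],
])

```text
clock: 10.62
eef_pos: [505.3, -44.7, 185.1]
tcp_rot: [-3.142, 0.0, 1.715]
contact_force: [0.8, -0.2, -0.3]
opening: 0.205
```

Request:
arm_command([
  [0,0,0.0005,0,0,0],
  [0,0,0.0005,0,0,0],
  [0,0,0,0,0,0],
])

```text
clock: 10.87
eef_pos: [505.4, -44.7, 184.3]
tcp_rot: [3.141, 0.0, 1.715]
contact_force: [-0.6, 0.2, 1.0]
opening: 0.203
```

Request:
arm_command([
  [0,0,0.0005,0,0,0],
  [0,0,0.0005,0,0,0],
  [0,0,0,0,0,0],
])

```text
clock: 11.12
eef_pos: [505.5, -44.7, 183.3]
tcp_rot: [3.141, 0.0, 1.715]
contact_force: [-0.5, 0.1, 3.4]
opening: 0.201
```

Request:
arm_command([
  [0,0,0.0005,0,0,0],
  [0,0,0,0,0,0],
  [0,0,0,0,0,0],
])

```text
clock: 11.37
eef_pos: [505.5, -44.7, 182.8]
tcp_rot: [3.141, 0.0, 1.715]
contact_force: [-0.5, -0.1, 3.5]
opening: 0.205
```

Request:
arm_command([
  [0,0,0.0005,0,0,0],
  [0,0,0.0005,0,0,0],
  [0,0,0,0,0,0],
  [0,0,0,0,0,0],
])

```text
clock: 11.7
eef_pos: [505.5, -44.7, 181.7]
tcp_rot: [3.141, 0.0, 1.715]
contact_force: [-1.1, 1.5, 3.1]
opening: 0.204
```

Request:
arm_command([
  [0,0,0.0005,0,0,0],
  [0,0,0.0005,0,0,0],
  [0,0,0,0,0,0],
  [0,0,0,0,0,0],
])

```text
clock: 12.03
eef_pos: [505.4, -44.8, 180.7]
tcp_rot: [3.141, 0.0, 1.715]
contact_force: [-0.9, -0.0, 4.7]
opening: 0.205
```

Request:
arm_command([
  [0,0,0.0005,0,0,0],
  [0,0,0.0005,0,0,0],
  [0,0,0,0,0,0],
  [0,0,0,0,0,0],
])

```text
clock: 12.37
eef_pos: [505.4, -44.7, 179.7]
tcp_rot: [3.141, 0.0, 1.715]
contact_force: [0.8, 0.0, 4.2]
opening: 0.203
```

Request:
arm_command([
  [0,0,0.0005,0,0,0],
  [0,0,0.0005,0,0,0],
  [0,0,0,0,0,0],
  [0,0,0,0,0,0],
])

```text
clock: 12.7
eef_pos: [505.3, -44.7, 178.5]
tcp_rot: [-3.141, -0.0, 1.715]
contact_force: [0.3, 0.1, 2.7]
opening: 0.203
```

```bash
python3 look.py 6
python3 - <<'E'
from h import *
import pickle
F=pickle.load(open('F6.pkl','rb'))[0];crop(F['scene'],240,120,400,260,5,'pics/s6b.png')
E
```

```text
12.85 [505.31296715 -44.72920008 178.53332753] [[-3.1414, -0.0, 1.7149], [-3.1414, -0.0, 1.715], [-3.1414, -0.0, 1.715], [-3.1414, -0.0, 1.715]] [ 0.19551647 -0.09040137  2.27589415] [ 0.04078182 -0.08007255 -0.04315819] 0.20284373860807106
[[505.3, -44.7, 178.5], [505.3, -44.7, 178.5], [505.3, -44.7, 178.5], [505.3, -44.7, 178.6]]
scene [293.27759184 201.32299067]
top [328.89729612 215.65800112]
wrist [315.92273987 201.47179037]
scene 247 155
wrist 270 173
```

View pics/s6b.png

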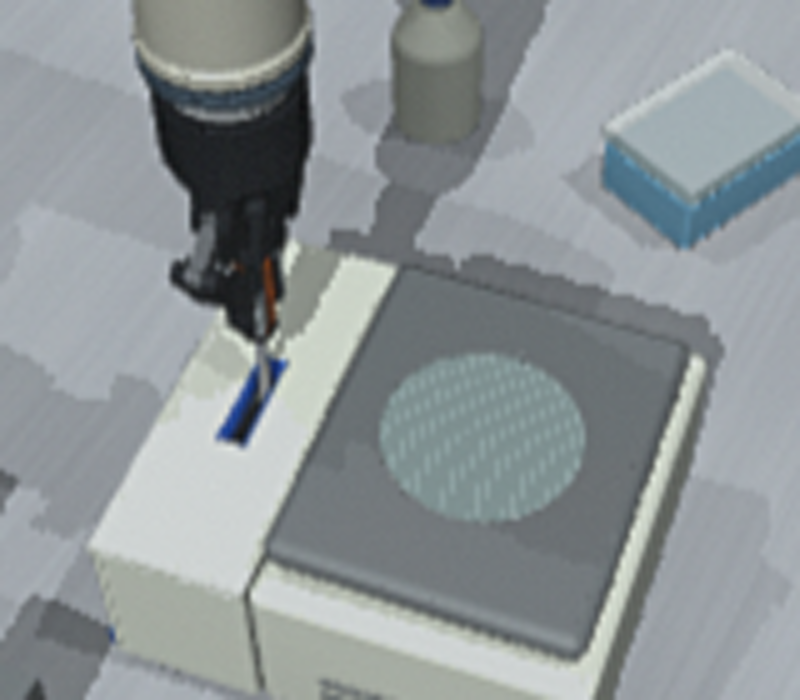

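Request:
arm_command([
  [0,0,0.0005,0,0,0],
  [0,0,0,0,0,0],
  [0,0,0,0,0,0],
])

```text
clock: 13.1
eef_pos: [505.4, -44.7, 178.3]
tcp_rot: [3.142, 0.0, 1.715]
contact_force: [-0.3, 0.5, 5.4]
opening: 0.207
```

```bash
python3 look.py 7
python3 - <<'E'
from h import *
import pickle
F=pickle.load(open('F7.pkl','rb'))[0];crop(F['scene'],240,120,400,260,5,'pics/s7b.png')
E
```

```text
13.25 [505.45037065 -44.73551532 178.35067506] [[3.1415, 0.0, 1.715], [3.1414, 0.0, 1.715], [3.1414, 0.0, 1.715], [3.1414, 0.0001, 1.715]] [-0.31371846  0.19999317  4.81250493] [ 0.01809844  0.07106986 -0.03239294] 0.2033458376901496
[[505.4, -44.7, 178.3], [505.5, -44.7, 178.4], [505.5, -44.7, 178.4], [505.5, -44.8, 178.4]]
scene [293.33084783 201.38452152]
top [328.90022841 215.61250364]
wrist [315.90461611 201.46985234]
scene 247 155
wrist 270 173
```

View pics/s7b.png

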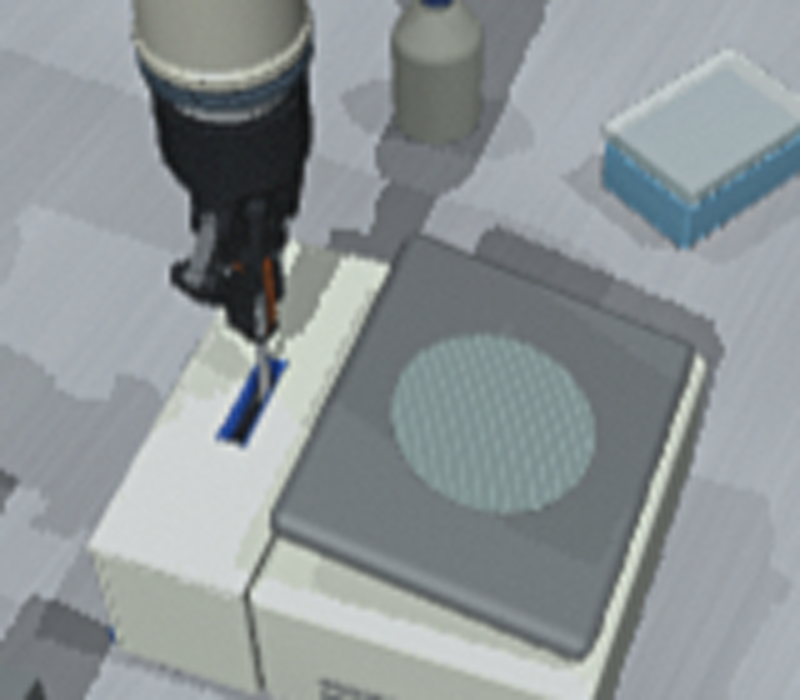

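View pics/w7.png

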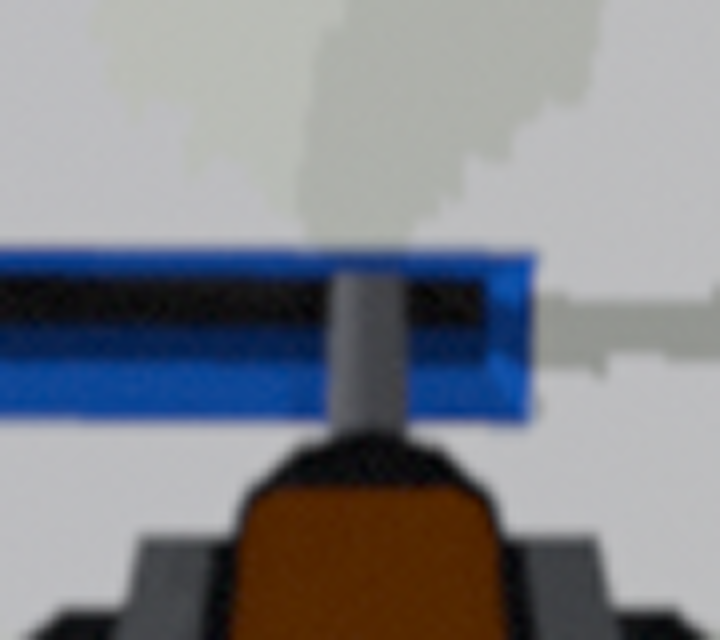

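The lid has sprung ajar with the rod still in the slot. I'll hold briefly, then withdraw straight up.

Request:
arm_command([
  [0,0,0,0,0,0],
  [0,0,0,0,0,0],
  [0,0,0,0,0,0],
  [0,0,0,0,0,0],
])

```text
clock: 13.58
eef_pos: [505.4, -44.7, 178.3]
tcp_rot: [3.141, 0.0, 1.715]
contact_force: [-0.2, -0.7, 5.1]
opening: 0.2
```

```bash
python3 look.py 8
python3 - <<'E'
from h import *
import pickle
F=pickle.load(open('F8.pkl','rb'))[0];f=F['scene'];crop(f,240,120,400,260,5,'pics/s8b.png')
# predicted lid front edge middle for some angles; 
yaw=.14;c=np.array([507.8,-61.8]);ex=np.array([np.cos(yaw),np.sin(yaw)])
ey=np.array([-ex[1],ex[0]])
for a in (0,.15,.26,.35):
  o=[]
  for y in(-105,105):
    x=49+176-176*np.cos(a); p=c+ex*x+ey*y; o.append(((proj(f,[*p,145+176*np.sin(a)])-[240,120])*5+2).round())
  print(a,o)
E
```

```text
13.7333 [505.4567467  -44.72837913 178.30572267] [[3.1414, 0.0, 1.715], [3.1413, 0.0001, 1.715], [3.1413, 0.0, 1.715], [3.1414, 0.0, 1.715]] [-0.04916991  0.07103473  5.03375393] [0.03560062 0.02900046 0.01033729] 0.20283696615119523
[[505.4, -44.7, 178.3], [505.5, -44.7, 178.3], [505.5, -44.7, 178.3], [505.4, -44.7, 178.3]]
scene [293.33534278 201.39186277]
top [328.89663637 215.61281309]
wrist [315.91583246 201.50061267]
scene 247 155
wrist 270 173
0 [array([258., 548.]), array([397., 259.])]
0.15 [array([257., 521.]), array([400., 229.])]
0.26 [array([262., 502.]), array([406., 208.])]
0.35 [array([268., 487.]), array([414., 191.])]
```

View pics/s8b.png

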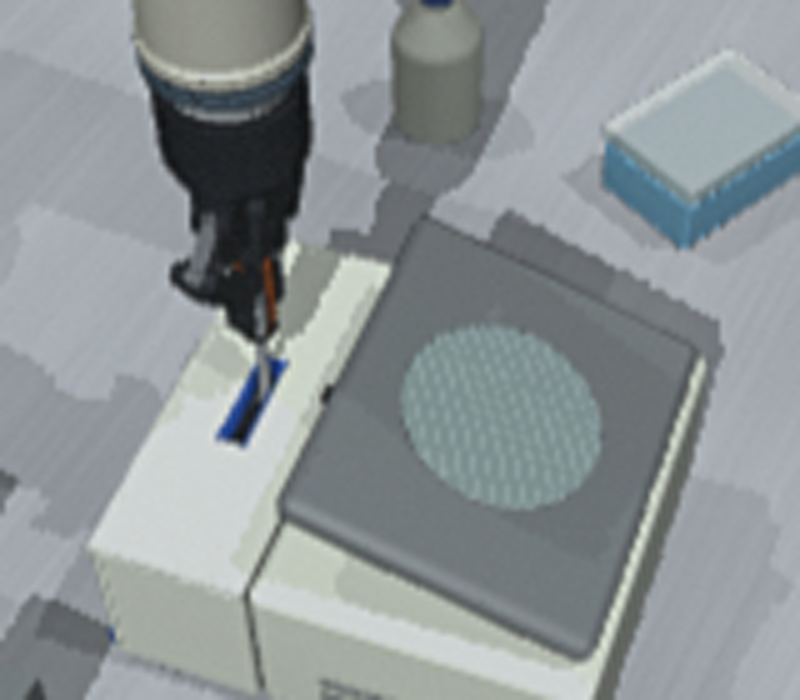

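The lid was still rising in that picture, so I'll wait until it settles.

Request:
arm_command([
  [0,0,0,0,0,0],
  [0,0,0,0,0,0],
  [0,0,0,0,0,0],
  [0,0,0,0,0,0],
  [0,0,0,0,0,0],
  [0,0,0,0,0,0],
  [0,0,0,0,0,0],
  [0,0,0,0,0,0],
])

```text
clock: 14.4
eef_pos: [505.4, -44.7, 178.3]
tcp_rot: [3.141, 0.0, 1.715]
contact_force: [-0.7, 0.3, 4.9]
opening: 0.203
```

```bash
python3 look.py 9
python3 - <<'E'
from h import *
import pickle
F=pickle.load(open('F9.pkl','rb'))[0];f=F['scene'];crop(f,240,120,400,260,5,'pics/s9b.png')
E
```

```text
14.55 [505.44285882 -44.7223741  178.30067558] [[3.1414, 0.0, 1.715], [3.1414, 0.0, 1.715], [3.1414, 0.0, 1.7149], [3.1414, 0.0, 1.715]] [-0.04285138 -0.17004029  5.0709389 ] [ 0.00062479  0.05182069 -0.00248832] 0.2056759397368283
[[505.4, -44.7, 178.3], [505.4, -44.7, 178.3], [505.5, -44.7, 178.3], [505.4, -44.7, 178.3]]
scene [293.33234211 201.39013199]
top [328.89510282 215.61718092]
wrist [315.92400059 201.4847636 ]
scene 247 155
wrist 270 173
```

View pics/s9b.png

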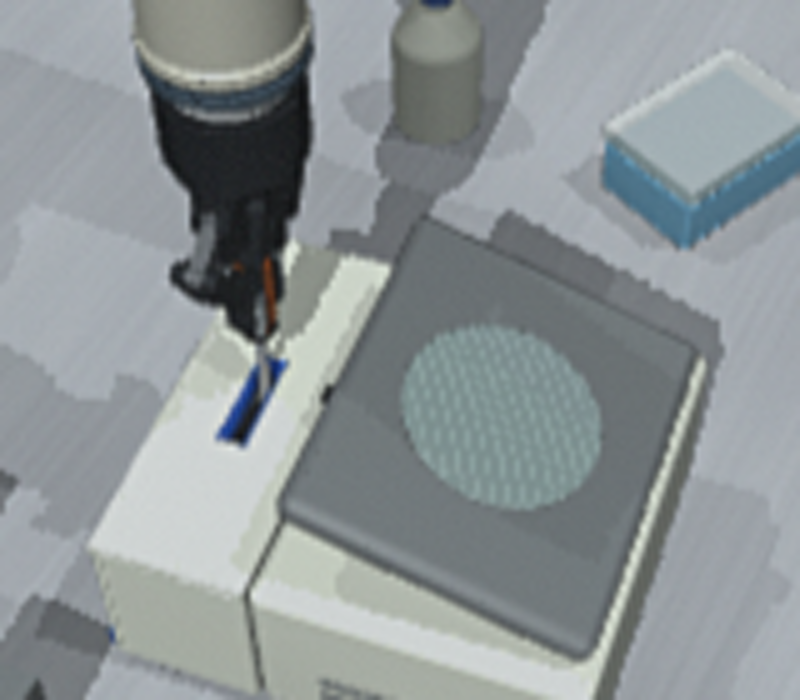

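Request:
arm_command([
  [0,0,-0.002,0,0,0],
  [0,0,-0.004,0,0,0],
  [0,0,-0.006,0,0,0],
  [0,0,-0.008,0,0,0],
  [0,0,-0.01,0,0,0],
  [0,0,-0.01,0,0,0],
  [0,0,-0.01,0,0,0],
  [0,0,-0.01,0,0,0],
  [0,0,-0.006,0,0,0],
  [0,0,-0.002,0,0,0],
  [0,0,0,0,0,0],
])

```text
clock: 15.47
eef_pos: [505.7, -44.8, 246.9]
tcp_rot: [3.14, 0.0, 1.715]
contact_force: [-0.7, -0.2, -0.6]
opening: 0.204
```

Request:
arm_command([
  [-0.014,-0.005,0,0,0,0],
  [-0.0285,-0.0106,0,0,0,0],
  [-0.0285,-0.0106,0,0,0,0],
  [-0.0285,-0.0106,0,0,0,0],
  [-0.0285,-0.0106,0,0,0,0],
  [-0.0285,-0.0106,0,0,0,0],
  [-0.0285,-0.0106,0,0,0,0],
  [-0.0275,-0.0102,0,0,0,0],
  [-0.014,-0.005,0,0,0,0],
  [0,0,0.01,0,0,0],
  [0,0,0.02,0,0,0],
  [0,0,0.015,0,0,0],
  [0,0,0.005,0,0,0],
  [0,0,0,0,0,0],
  [0,0,0,0,0,0],
  [0,0,0,0,0,0],
])

```text
clock: 16.8
eef_pos: [455.6, -280.8, 196.8]
tcp_rot: [3.141, 0.001, 1.715]
contact_force: [0.1, 0.0, -0.3]
opening: 0.204
```

```bash
python3 look.py 10
```

```text
16.95 [ 455.5626998  -280.90775154  196.97648221] [[3.1409, 0.0006, 1.7155], [3.1405, 0.0009, 1.7154], [3.1404, 0.0009, 1.7154], [3.1405, 0.0009, 1.7153]] [ 0.43840681 -0.17948278 -0.65131898] [ 0.00666397 -0.05387791 -0.02492176] 0.2023668439411808
[[455.6, -280.8, 196.8], [455.6, -280.9, 197.0], [455.6, -280.9, 197.0], [455.5, -281.0, 197.0]]
scene [229.67352594 255.13661197]
top [405.53452623 232.15039286]
wrist [316.00322217 201.43050096]
scene 182 209
wrist 271 173
```

View pics/w10.png

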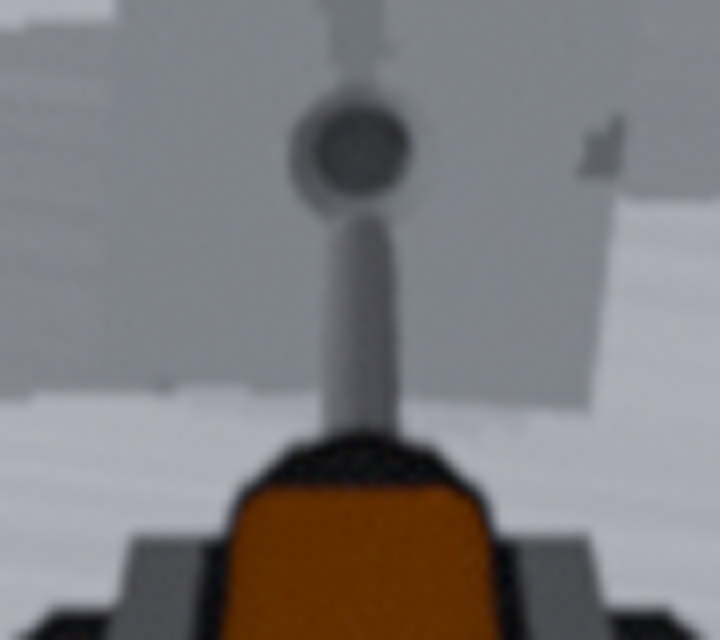

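View pics/s10.png

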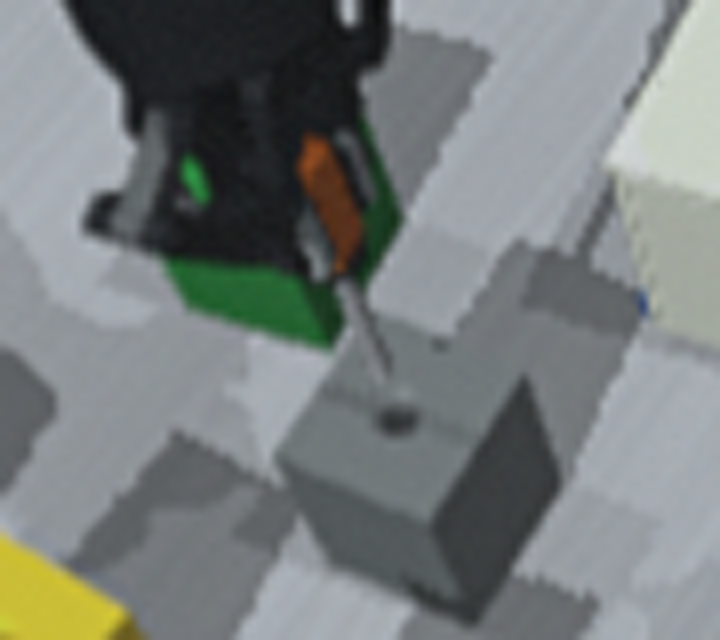

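Run:
```python
from h import *
import pickle
F,s,e=pickle.load(open('F10.pkl','rb'));f=F['wrist']
q=lambda u,v:((u+.5)/8-.5+271,(v+.5)/8-.5+173)
t=Rm(s['tcp_rot'])
print(onz(f,*q(352,152),82),'inner',onz(f,*q(362,148),79), e, e+t@[0,0,115],'tip',e+t@[0,0,89])
S=F['scene'];p=lambda u,v:((u+.5)/8-.5+182,(v+.5)/8-.5+209)
print('scene hole',onz(S,*p(398,418),82))
cc=e+t@[0,0,85.5]
pts=np.array([proj(f,cc+3.5*R.random(random_state=i).as_matrix()[0]) for i in range(2000)])
print((pts.min(0)-[271,173])*8+3.5,(pts.max(0)-[271,173])*8+3.5)
```

```text
[ 454.97185577 -282.41455104   82.        ] inner [ 455.21126415 -281.20589358   79.        ] [ 455.5626998  -280.90775154  196.97648221] [ 455.70335932 -280.99413754   81.97660068] tip [ 455.67155804 -280.9746068   107.9765739 ]
scene hole [ 456.21181462 -283.60015254   82.        ]
[329.98655017 208.15236162] [397.17379401 275.24238354]
```

Request:
arm_command([
  [-0.0005,-0.0004,0.006,0,0,0],
  [0,0,0.008,0,0,0],
  [0,0,0.006,0,0,0],
  [0,0,0.003,0,0,0],
  [0,0,0.002,0,0,0],
  [0,0,0.002,0,0,0],
  [0,0,0.002,0,0,0],
  [0,0,0,0,0,0],
])

```text
clock: 17.62
eef_pos: [454.6, -281.4, 166.9]
tcp_rot: [-3.141, -0.0, 1.715]
contact_force: [-0.7, -0.3, -0.4]
opening: 0.201
```

Request:
arm_command([
  [0,0,0.002,0,0,0],
  [0,0,0.002,0,0,0],
  [0,0,0.002,0,0,0],
  [0,0,0.002,0,0,0],
  [0,0,0,0,0,0],
])

```text
clock: 18.03
eef_pos: [454.5, -281.3, 158.8]
tcp_rot: [-3.141, -0.0, 1.715]
contact_force: [0.1, -0.2, -1.4]
opening: 0.205
```

Tip is about 12 mm inside the hole with no side force. I'll lower it further, with 62.6 mm to go until it seats.

Request:
arm_command([
  [0,0,0.004,0,0,0],
  [0,0,0.006,0,0,0],
  [0,0,0.006,0,0,0],
  [0,0,0.006,0,0,0],
  [0,0,0.004,0,0,0],
  [0,0,0.002,0,0,0],
  [0,0,0,0,0,0],
])

```text
clock: 18.62
eef_pos: [454.3, -281.3, 130.5]
tcp_rot: [-3.141, -0.001, 1.715]
contact_force: [0.1, -0.4, -0.7]
opening: 0.202
```

Request:
arm_command([
  [0,0,0.004,0,0,0],
  [0,0,0.006,0,0,0],
  [0,0,0.006,0,0,0],
  [0,0,0.006,0,0,0],
  [0,0,0.004,0,0,0],
  [0,0,0.003,0,0,0],
  [0,0,0.002,0,0,0],
  [0,0,0,0,0,0],
])

```text
clock: 19.28
eef_pos: [454.5, -281.3, 99.7]
tcp_rot: [-3.141, -0.0, 1.715]
contact_force: [-0.6, 0.9, -0.2]
opening: 0.205
```

Request:
arm_command([
  [0,0,0.001,0,0,0],
  [0,0,0.001,0,0,0],
  [0,0,0.0005,0,0,0],
  [0,0,0,0,0,0],
  [0,0,0,0,0,0],
])

```text
clock: 19.7
eef_pos: [454.7, -281.5, 97.8]
tcp_rot: [3.141, 0.0, 1.715]
contact_force: [1.2, -0.8, -0.6]
opening: 0.205
```

Request:
arm_command([
  [0,0,0.0005,0,0,0],
  [0,0,0.0005,0,0,0],
  [0,0,0,0,0,0],
])

```text
clock: 19.95
eef_pos: [454.6, -281.4, 96.6]
tcp_rot: [-3.142, -0.0, 1.715]
contact_force: [0.0, 0.7, -1.3]
opening: 0.206
```

Request:
arm_command([
  [0,0,0.0005,0,0,0],
  [0,0,0,0,0,0],
  [0,0,0,0,0,0],
])

```text
clock: 20.2
eef_pos: [454.7, -281.5, 96.3]
tcp_rot: [3.142, 0.0, 1.715]
contact_force: [-0.8, 0.5, 0.5]
opening: 0.201
```

Request:
arm_command([
  [0,0,0.0005,0,0,0],
  [0,0,0,0,0,0],
  [0,0,0,0,0,0],
])

```text
clock: 20.45
eef_pos: [454.7, -281.5, 96.2]
tcp_rot: [3.142, 0.0, 1.715]
contact_force: [-1.0, 1.1, 6.9]
opening: 0.204
```

Request:
arm_command([
  [0,0,-0.0005,0,0,0],
  [0,0,0,0,0,0],
  [0,0,0,0,0,0],
  [0,0,0,0,0,0],
  [0,0,0,0,0,0],
  [0,0,0,0,0,0],
  [0,0,0,0,0,0],
  [0,0,0,0,0,0],
  [0,0,0,0,0,0],
  [0,0,0,0,0,0],
], fingers=0.0854)

```text
clock: 21.28
eef_pos: [454.7, -281.5, 96.2]
tcp_rot: [3.142, 0.0, 1.715]
contact_force: [-0.5, -1.2, 0.3]
opening: 1.001
```

Run:
```python
from rig import r
from h import *
f=r.grab_frame('wrist');cv2.imwrite('pics/w11.png',f['image'])
```

```text
(no output)
```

View pics/w11.png

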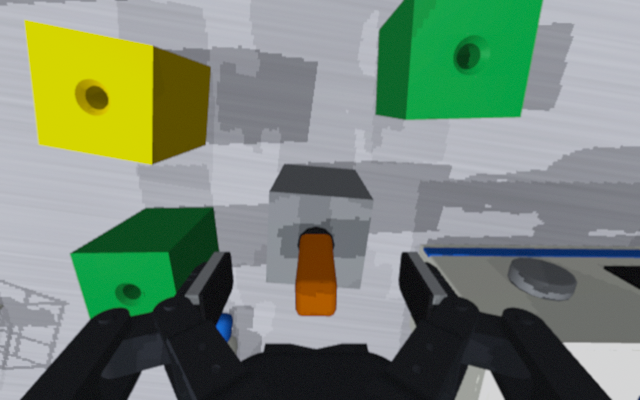

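Fully released: the rod stands upright between the open fingers. Now I'll retreat upward.

Request:
arm_command([
  [0,0,-0.005,0,0,0],
  [0,0,-0.015,0,0,0],
  [0,0,-0.02,0,0,0],
  [0,0,-0.025,0,0,0],
  [0,0,-0.025,0,0,0],
  [0,0,-0.025,0,0,0],
  [0,0,-0.02,0,0,0],
  [0,0,-0.01,0,0,0],
  [-0.01,-0.02,0,0,0,0],
  [-0.01,-0.03,0,0,0,0],
  [-0.01,-0.03,0,0,0,0],
  [0,-0.02,0,0,0,0],
  [0,0,0,0,0,0],
  [0,0,0,0,0,0],
  [0,0,0,0,0,0],
])

```text
clock: 22.58
eef_pos: [360.5, -325.5, 241.2]
tcp_rot: [3.141, 0.0, 1.715]
contact_force: [0.6, 0.1, -0.0]
opening: 0.998
```

Run:
```python
from rig import r
from h import *
F={n:r.grab_frame(n) for n in('scene','top')}
s=r.sense();print(s['clock'],s['eef_pos'],s['contact_force'])
crop(F['scene'],160,100,420,370,2.2 and 3,'pics/s12.png') if 0 else crop(F['scene'],170,100,410,300,3,'pics/s12.png')
crop(F['top'],180,120,450,290,3-0 and 2.9,'pics/t12.png')
crop(F['scene'],200,230,270,290,9,'pics/s12r.png')
for n in F: print(n,'rod top',proj(F[n],[455,-280.5,137]),'rod at collar',proj(F[n],[455,-280.5,87]))
```

```text
22.6833 [ 360.86443592 -325.36040375  241.11162267] [-3.82301830e-04 -1.42659537e+00  6.86725682e-01]
scene rod top [227.15680659 249.27037894] rod at collar [231.24767372 258.77792376]
top rod top [407.50578972 231.44685292] rod at collar [403.91650467 233.0018933 ]
```

View pics/s12.png

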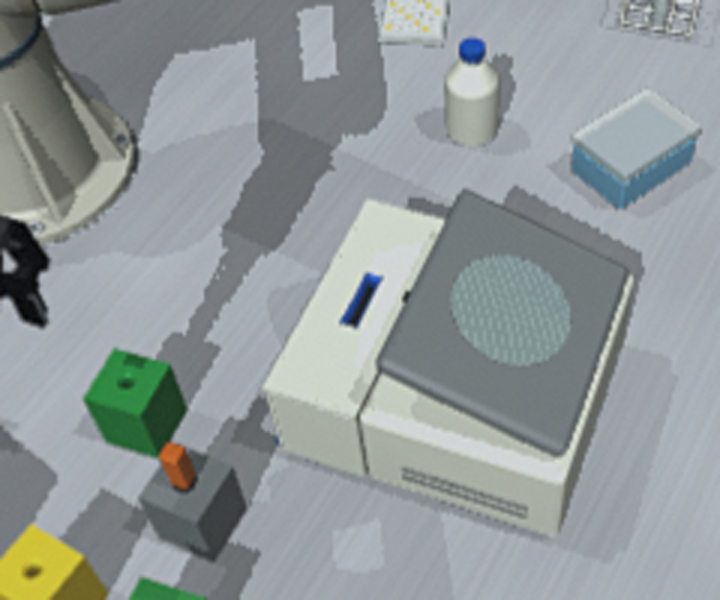

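View pics/s12r.png

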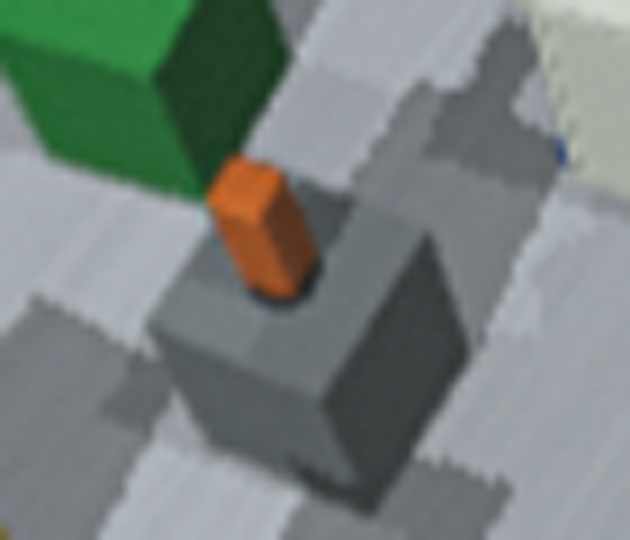

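View pics/t12.png

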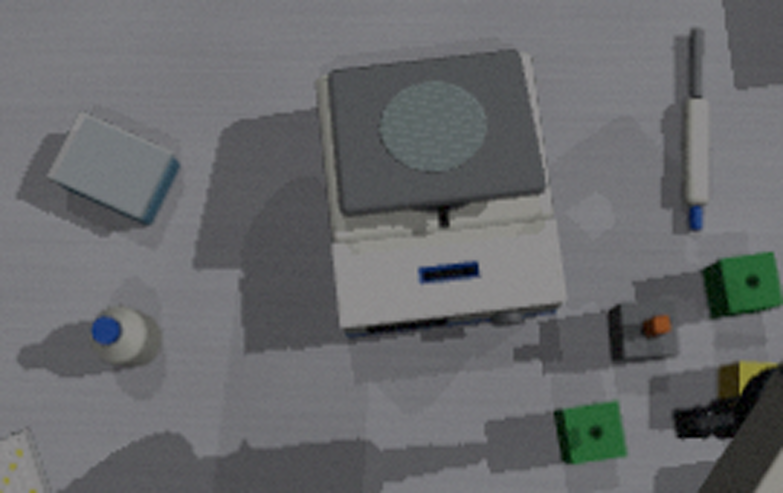

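The pictures show the lid ajar and the rod upright in the grey stand with its collar on top. The handle top is at scene (227,249), matching the prediction for a seated rod. The bottle, tip box and pipette haven't moved, and the gripper is clear. Handing in.

```bash
python3 -c "
from rig import r
print(r.sign_off())"
```

```text
the job is handed in; nothing more can be done
None
```

The lid is ajar and the rod is back in the grey stand, resting on its collar and let go. I handed the job in at about 22.7 s, and the hand-in gave no verdict.

- **Finding and pressing the tab:** A light patch inside the slot suggested a gap about 16 mm from the slot's centre towards +y, so I felt there first. The contact was soft, starting about 25 mm below the deck. The tab gave way after about 6 mm, with at most about 6.5 N read at the wrist.
- **Lid:** I kept the rod in the slot until the lid stopped rising, at roughly 0.22–0.26 rad judged from the pictures.
- **Returning the rod:** It met the stand at the same height it was gripped at, with about 7 N as the collar landed.
- **Last checks:** The pictures showed the lid still ajar and the rod upright where a seated rod should appear. The bottle, tip box and pipette looked unmoved, and the gripper was clear.
- **Disagreement:** My camera estimates of the stand's hole differed by up to about 3 mm, but the rod went in without side force.

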